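# Fit the crank and raise the chin rest to its mark

### The arm

A 6-joint arm with a two-finger parallel gripper is mounted at the origin on a cart in front of the work surface, level with it; the furniture and walls round the work are solid. World frame = base frame: x ahead of the robot, y to its left, z up, the work surface at z = 0. Lengths are in m, angles in rad, forces in N, time in s.
With the tool pointing down it reaches from about 0.325 to 0.9 m from the base axis. Payload 6.1 kg.
Tool frame: the origin (TCP) lies midway between the tips of the shut fingers; the grasp point (between the pads) lies 19 mm behind it; z points along the fingers, y is the line along which they close (so a half turn about z gives the same grasp; the last joint's range is limited). The gripper opens to 87 mm and grips with 3 to 60 N. Pads are 19 mm wide; open, the fingers measure 117 mm over their backs; the gripper's body (75 mm by 190 mm) begins 51 mm behind the grasp point.
Start: joints at [1.042, 0.22, 1.526, -0, 1.395, -0.126], TCP at [0.245, 0.575, 0.223] pointing down, gripper open.
Joint ranges: [-2.98, 2.98], [-0.91, 2.08], [0.09, 2.57], [-1.24, 4.39], [0.2, 2.65], [-2.68, 2.68]. Speed limits (rad/s): [2.57, 2.57, 3.01, 3.14, 3.14, 3.14].

### API

Orientations are given as a rotation vector (axis times angle).
In Python, from plant import get_state, optics, sign_off gives the robot as it stands.
- The arm moves only by the tool step_arm, never from a script. Its argument "deltas" is one flat list of numbers, 7 for each row, row after row: the turn, a rotation vector about the tool's x, y, z in rad, then the shift along the tool's x, y, z in cm, then the opening in per cent of the stroke, from 0 (shut) to 100 (fully open). A call has 1 to 20 rows; each row shifts and turns the commanded pose from where the row before left it, along the tool's axes as they then stand; what a row does not reach is not made up. A row lasts 1/8 s, in which the tool goes at most 62.5 mm and 10.7 degrees, less where a joint would pass 70% of its speed; a pose out of reach is approached as far as the arm can. A call is refused whole if a number of a shift passes 6.25 or a number of a turn 0.188, either way. A call with a gripper value outside its range is refused whole. The fingers move at their own pace and stop on an object; "newtons" is the grip in N (left out, the last holds). Time passes only in rows, so rows that do not move let the fingers close. It gives the time, the measured TCP pose, the force, the opening and the grip force at its end, in the units of the state.
- get_state(): the state, without advancing time (a new reading comes with each control period).
- optics.capture(name): name is "side" or "top"; returns a dict with "pixels" (480x640x3 uint8, red, green, blue), "depth" (480x640 float32, m along the optical axis (not along the pixel's ray), 0 where there is no reading), "vfov" (degrees; the focal length in pixels is half the picture's height over the tangent of half this angle, whatever the lens; pixels are square), "cx", "cy" (the principal point, pixels), "camera_from_world" (4x4, takes a point from world to camera coordinates). Camera axes: x right, y down, z forward; pixel columns grow to the right and rows downward; lengths in m; the calibration is good to about 2 mm. A picture is of the moment at which its call begins.
- sign_off(): hands the job in; it is judged then, once.
The state is a dict: "clock": time; "joint_pos": joint angles; "joint_vel": joint speeds; "effort": joint torques, N m; "eef_pos": TCP position; "orientation": TCP orientation; "force": force on the tool from outside, world axes, zero at the start; "ft_torque": the same for the moment, N m; "opening": opening from 0.0 (shut) to 1.0 (fully open); "grip_force": force on a finger pad.
Only numpy, scipy, OpenCV 4.12 (cv2) and the standard library are available. Lean on these libraries where they do the work, as an engineer would, in place of code of your own. Each camera call takes 0.05 s, during which the arm holds its last target. There are 200 camera calls.

### The job

Raise the chin rest to the height set for the next patient: put its loose crank on the flat-sided end of the screw at the top of the stand, feeling for the flat so that it drops fully home, then wind it by its grip until the black pointer is level with the white line on the red marker. Leave the crank sitting fully home on the screw, let go of it, and leave the things lying round about where they are.

Things in the scene. Friction and masses are not known exactly. Their poses are not given: they have to be found in the camera images.
- chin_stand: Chin-rest stand, fixed: white base plate 190 x 170 mm, two guide rods, grey bridge on top (46 x 150 mm, top at 194 mm). Origin on the worktop on the screw's axis, z up. Its -x is its front (faces the robot more or less), chin cup at +x, scale with red marker at +y. At the start the shaft's flat faces this front give or take 45 degrees; how much is not told, it must be seen or felt.
- spindle_top (a point): Centre of the top of the upright steel shaft (screw end), 226 mm above the worktop. Shaft 24 mm in diameter, 26 mm high above a round collar (44 mm wide, top at 200 mm), one side milled flat 6 mm from the axis, top rim chamfered 2.5 mm. It turns with the screw, stiffly (0.12 N m), so not when the crank is turned lightly on top of it. Axes as chin_stand's: they do not show the flat.
- collar_top (a point): Centre of the collar's top at the foot of the shaft, on which the hub's underside rests when the crank is fully home; crank_hub is then 19 mm above this point. If the flats are not lined up the hub rests on the shaft's top instead, up to 26 mm too high.
- crank_hub (a point): Centre of the hub of the loose dark steel crank (0.26 kg, stands on its hub). Hub 44 x 44 mm, 38 mm high; this point is half-way up. Its faces at the crank's +y and -y are flat, 44 mm apart: grip there. z up. Arm along -x, 20 to 25 mm wide, 10 mm thick, flush with the hub's top. Crank drops on only when the arm points the way the shaft's flat faces, within about 10 degrees.
- crank_bore (a point): Centre of the mouth of the bore, in the middle of the hub's underside; axes as crank_hub. Blind bore 25.6 mm across and 28 mm deep with one flat, 6.8 mm from the axis, on the -x (arm) side. On the shaft the crank has 5 to 10 degrees of play either way.
- crank_grip (a point): Middle of the crank's upright black grip, a cylinder 20 mm in diameter and 34 mm high that revolves freely on its pin, 65 mm from the hub's axis and 38 mm higher than crank_hub (its foot is 2 mm above the arm). Wound clockwise as seen from above, the crank raises the chin rest by 16 mm a turn; anticlockwise lowers it; it stays where it is left. Axes as crank_hub.
- pointer (a point): Tip of the black pointer at the front of the white carriage that carries the chin cup and slides up and down (at the start about 5 mm above its lower stop, travel 51 mm). Its height shows the height of the chin rest.
- marker_line (a point): End of the white line on the red marker clip (12 x 22 x 12 mm) on the scale strip beside the pointer, 18 to 30 mm above the pointer at the start. Not to be moved.
- buds: Clear tub of cotton buds, 77 mm wide and 80 mm high, standing on the worktop; origin at its foot. Leave it alone.
- penlight: Black penlight lying on the worktop, 114 mm long. Leave it alone.
- occluder: Black eye occluder paddle, 183 mm long, lying on the worktop. Leave it alone.
- lens_box: Contact lens case with a white and a blue cap, 72 mm long. Leave it alone.
- pads: Flat sealed gauze pack, 95 mm long, lying on the worktop. Leave it alone.
There are look-alikes about, which are no part of the job. What is shaped like the part that bears crank_hub but pink is not meant.

How it is judged:
On the way:
1. the crank is fully home on the flat-sided end of the screw (distance between crank_hub and spindle_top below 0.0105 m and horizontal distance between crank_hub and spindle_top below 0.004 m and z of crank_hub in the frame of spindle_top below -0.003 m), for 0.2 s.
At the end, for the whole second after the job is handed in: The pointer is level with the white line of the red marker within 4 mm, and the crank sits fully home on the screw end (hub centre within 4 mm of the axis and within 4 mm of its seated height, tilted less than 7 degrees) (z of pointer in the frame of marker_line between -0.004 and 0.004 m and z of crank_hub in the frame of spindle_top below -0.003 m and horizontal distance between crank_hub and spindle_top below 0.004 m and angle between crank_hub's own z axis and vertical below 0.12 rad); the robot touches nothing.
It fails at once if one of the things lying round about (cotton buds, penlight, occluder, lens case, gauze pack) is moved by more than 3 cm (distance of any of buds, penlight, occluder, lens_box, pads from where it was at the start of the episode above 0.03 m).
It also fails if it takes over 72 s, if anything falls off the work surface, if the arm or the gripper's body presses on something with over 40 N, if the wrist force passes 120 N, or if a joint passes its speed limit or range.

## Working session

There is one attempt and no reset: what is moved stays moved. The work goes in short steps, Python scripts to look and compute and a tool call to move; the robot and the scene stay as the last step left them, time stands still between calls to the robot, and variables do not carry over. Pictures are saved under pics/ and viewed, at most 10 in all, crops included, and the job is handed in when it is done.

Besides the shell and the picture viewer there is one more tool, called after "Request:" in YAML: its name, and indented under it one key for each argument. step_arm: Moves the arm, as the interface text tells. Its arguments: {"type":"object","properties":{"deltas":{"type":"array","items":{"type":"number"}},"newtons":{"type":"number"}},"required":["deltas"]}

```bash
mkdir -p pics; cat > h.py <<'E'
import numpy as np,cv2
from plant import get_state,optics,sign_off
def cap(n):
    d=optics.capture(n); np.savez('last_%s.npz'%n,**d)
    return d
def load(n): return dict(np.load('last_%s.npz'%n))
def fpx(d): return 240/np.tan(np.radians(float(d['vfov']))/2)
def w(d,u,v,z=None,depth=None):
    """world point of pixel; by depth or by plane z"""
    T=np.linalg.inv(d['camera_from_world']);f=fpx(d)
    r=np.array([(u-d['cx'])/f,(v-d['cy'])/f,1.])
    if z is None:
        k=d['depth'][int(round(v)),int(round(u))] if depth is None else depth
        return T[:3,:3]@(r*k)+T[:3,3]
    R=T[:3,:3]@r
    return T[:3,3]+R*(z-T[2,3])/R[2]
def p(d,X):
    c=d['camera_from_world']@np.r_[X,1];f=fpx(d)
    return np.array([c[0]/c[2]*f+d['cx'],c[1]/c[2]*f+d['cy']])
def save(d,name,box=None,s=1):
    im=d['pixels'][:,:,::-1]
    if box: im=im[box[1]:box[3],box[0]:box[2]]
    cv2.imwrite('pics/'+name,cv2.resize(im,None,fx=s,fy=s,interpolation=cv2.INTER_CUBIC))
def cloud(d):
    T=np.linalg.inv(d['camera_from_world']);f=fpx(d)
    v,u=np.mgrid[:480,:640];k=d['depth']
    P=np.stack([(u-d['cx'])/f*k,(v-d['cy'])/f*k,k],-1)
    return P@T[:3,:3].T+T[:3,3]
E
python3 - <<'E'
from h import *
for n in('top','side'):
    d=cap(n);save(d,n+'0.png');print(n,d['vfov'],d['cx'],d['cy'],np.linalg.inv(d['camera_from_world']).round(3))
E
```

```text
top 56.419475493065285 318.5187685020573 241.94777104610287 [[-0.019 -0.997  0.069  0.399]
 [-0.999  0.017 -0.029  0.039]
 [ 0.028 -0.069 -0.997  1.098]
 [ 0.     0.     0.     1.   ]]
side 56.61824394655227 319.5284868621666 236.06368055263374 [[ 0.974 -0.081  0.21   0.234]
 [-0.223 -0.452  0.864 -0.969]
 [ 0.025 -0.888 -0.458  0.68 ]
 [ 0.     0.     0.     1.   ]]
```

View pics/top0.png

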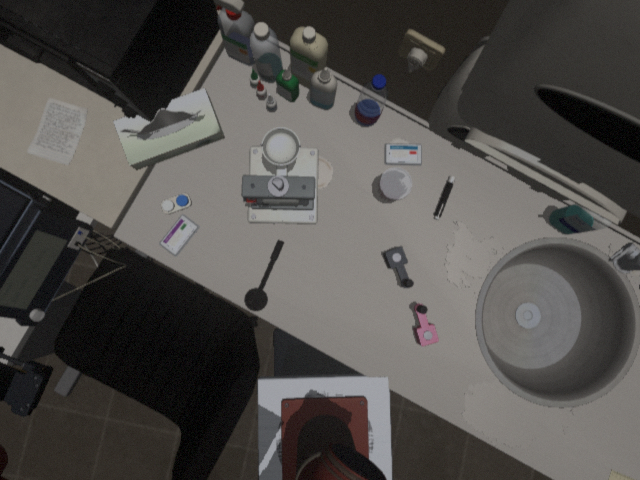

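View pics/side0.png

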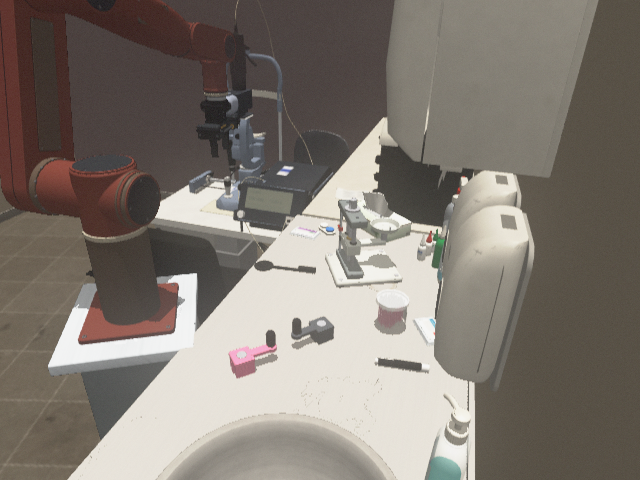

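The top view shows the stand's shaft near (279,185), the dark crank's hub near (397,257) with its grip at (407,283), and the pink decoy at (427,335). The side view shows the dark crank at (320,328) and the stand's shaft top at about (352,203). Next I'll enlarge these areas.

```bash
python3 - <<'E'
from h import *
d=load('top');s=load('side')
A=d['pixels'][145:225,235:325,::-1];B=d['pixels'][237:297,370:430,::-1];C=s['pixels'][190:280,325:405,::-1]
def r(a,h): return cv2.resize(a,(int(a.shape[1]*h/a.shape[0]),h),interpolation=cv2.INTER_CUBIC)
cv2.imwrite('pics/c1.png',np.vstack([np.hstack([r(A,320),r(B,320)]) ,np.zeros((1,680,3),np.uint8)]))
cv2.imwrite('pics/c2.png',np.clip(r(C,590).astype(float)*1.5,0,255).astype(np.uint8))
P=cloud(d)
for (u,v) in [(279,184),(397,250),(397,257),(390,258),(405,262),(407,283),(395,180),(260,186),(300,186)]: print(u,v,w(d,u,v).round(4))
E
```

```text
279 184 [0.5753 0.0893 0.2248]
397 250 [ 0.4502 -0.1795  0.0333]
397 257 [ 0.4333 -0.1782  0.0368]
390 258 [ 0.4312 -0.161   0.0389]
405 262 [ 0.4211 -0.1968  0.0377]
407 283 [ 0.3721 -0.1919  0.0738]
395 180 [ 0.6099 -0.1701  0.0813]
260 186 [0.5779 0.1297 0.194 ]
300 186 [0.5771 0.0484 0.1922]
```

View pics/c1.png

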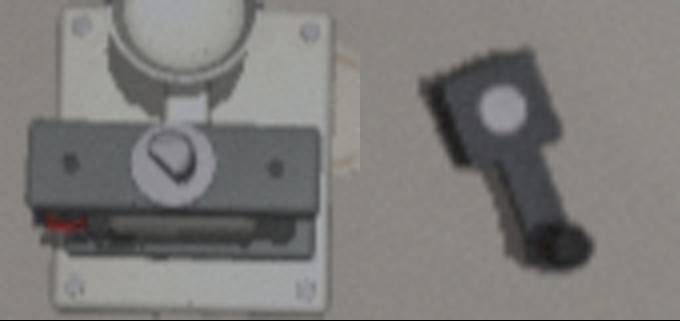

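View pics/c2.png

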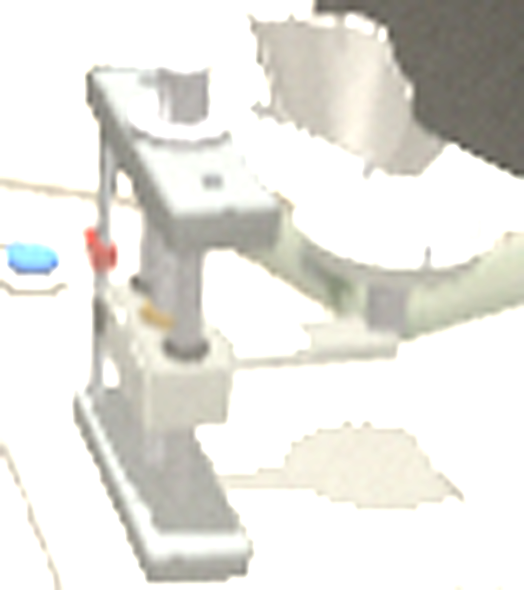

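```bash
python3 - <<'E'
from h import *
from scipy.spatial.transform import Rotation as R
d=load('top');s=load('side')
h=w(d,396.3,257.6,z=.038);g=w(d,407.9,282.6,z=.074)
print('hub',h,'grip',g,'dist',np.linalg.norm((h-g)[:2]),np.degrees(np.arctan2(*(g-h)[1::-1])))
P=cloud(d)
# hub top cloud
m=(abs(P[...,2]-.038)<.006)&(np.hypot(P[...,0]-h[0],P[...,1]-h[1])<.035)
import cv2
print('minrect hub',cv2.minAreaRect(P[m][:,:2].astype(np.float32)),P[m].mean(0))
m=(P[...,2]>.062)&(P[...,2]<.09)&(np.hypot(P[...,0]-h[0],P[...,1]-h[1])<.09)
print('grip cloud',np.median(P[m],0),m.sum(),P[m].min(0),P[m].max(0))
# bridge top
m=(abs(P[...,2]-.194)<.005)&(np.hypot(P[...,0]-.575,P[...,1]-.09)<.1)
print('bridge',cv2.minAreaRect(P[m][:,:2].astype(np.float32)))
# collar & shaft in image
for c in [(172,163)]: print('collar c',w(d,235+c[0]/4,145+c[1]/4,z=.2))
for a in [(150,145),(185,185)]: print('flat',w(d,235+a[0]/4,145+a[1]/4,z=.226))
m=(abs(P[...,2]-.226)<.004)&(np.hypot(P[...,0]-.575,P[...,1]-.09)<.03)
print('shaft top cloud',m.sum(),P[m].mean(0),P[m].min(0),P[m].max(0))
g8=cv2.cvtColor(d['pixels'],cv2.COLOR_RGB2GRAY)[172:198,266:292];print(g8)
st=get_state();print(st['clock'],st['eef_pos'],R.from_rotvec(st['orientation']).as_matrix().round(3),st['opening'],st['force'])
E
```

```text
hub [ 0.43189808 -0.17628314  0.038     ] grip [ 0.37301634 -0.19390242  0.074     ] dist 0.06146135868941356 -163.3411594022329
minrect hub ((0.4270573556423187, -0.17866207659244537), (0.0587061382830143, 0.04452181234955788), 20.12958526611328) [ 0.43035303 -0.17702103  0.03667785]
grip cloud [ 0.37408745 -0.19674326  0.0710821 ] 59 [ 0.3649858  -0.20668951  0.06310439] [ 0.38120552 -0.18822722  0.07469543]
bridge ((0.5780839323997498, 0.09332133829593658), (0.14802102744579315, 0.046261176466941833), 87.84032440185547)
collar c [0.5767322 0.0927953 0.2      ]
flat [0.58069401 0.10191484 0.226     ]
flat [0.56058478 0.08500985 0.226     ]
shaft top cloud 86 [0.57954318 0.0919401  0.2244809 ] [0.56907284 0.08154124 0.22204199] [0.58983352 0.10317048 0.22820479]
[[159 161 157 157 135 103  94  92  92  95 121 155 163 164 161 161 160 160
  161 161 143 110 135 157 163 162]
 [163 162 160 160 158 135 102  99  98  93 123 157 162 161 161 163 161 163
  163 161 145 123 157 160 163 161]
 [158 158 158 159 158 154 132 131 126 101 124 155 159 160 162 158 160 161
  159 160 139 121 155 157 159 159]
[... 1976 characters left out ...]
 100 107 119 139 146 143 143 144 145 144 147 147 148 146 144
  140 120  98  99 100  99 103 101]
 [100 103  97  95  94  97 116 138 139 140 144 146 145 146 142 142 142 122
  110 101  96 100 104 102 104 102]
 [ 94  94  85  96  96  90  91 107 112 125 136 140 142 143 133 126 122  95
   90 103 104  99 100 101 102 105]
 [ 82  80  69  83  85  83  81  71  78  89 100 108 111 108  98  87  90  80
   87  90  92  95  93  92  94  94]
 [ 63  59  63  62  58  61  63  59  61  56  53  55  56  56  57  53  64  63
   65  68  64  69  68  71  70  73]]
0.1 [0.24472559 0.5744753  0.22155998] [[-0.92   0.392 -0.001]
 [ 0.392  0.92  -0.002]
 [ 0.    -0.002 -1.   ]] 0.999177957748114 [-0.13824286  0.2407235   1.46804128]
```

Request:
step_arm:
  deltas: [0, 0, -0.187, 0, 0, 0, 100, 0, 0, -0.187, 0, 0, 0, 100, 0, 0, -0.187, 0, 0, 0, 100, 0, 0, -0.187, 0, 0, 0, 100, 0, 0, 0, 0.47, -4.81, 0, 100, 0, 0, 0, 0.47, -4.81, 0, 100, 0, 0, 0, 0.47, -4.81, 0, 100, 0, 0, 0, 0.47, -4.81, 0, 100, 0, 0, 0, 0.47, -4.81, 0, 100, 0, 0, 0, 0.47, -4.81, 0, 100, 0, 0, 0, 0.47, -4.81, 0, 100, 0, 0, 0, 0.47, -4.81, 0, 100, 0, 0, 0, 0.47, -4.81, 0, 100, 0, 0, 0, 0.47, -4.81, 0, 100, 0, 0, 0, 0.47, -4.81, 0, 100, 0, 0, 0, 0.47, -4.81, 0, 100, 0, 0, 0, 0.47, -4.81, 0, 100, 0, 0, 0, 0.47, -4.81, 0, 100, 0, 0, 0, 0.47, -4.81, 0, 100, 0, 0, 0, 0.47, -4.81, 0, 100]
  newtons: 20

```text
clock: 2.6
eef_pos: [0.4346, -0.1762, 0.2222]
orientation: [0.539, -3.095, -0.001]
force: [1.5, 0.0, 1.0]
opening: 0.996
grip_force: 0.0
```

```bash
cat >> h.py <<'E'
from scipy.spatial.transform import Rotation as R
def go(target,xang):
    """print the yaw about tool z (rad) still to go and the shift (cm) in tool axes AFTER that turn"""
    st=get_state();M=R.from_rotvec(st['orientation']).as_matrix()
    a=np.arctan2(M[1,0],M[0,0]);e=(np.radians(xang)-a+np.pi)%(2*np.pi)-np.pi
    c,s_=np.cos(np.radians(xang)),np.sin(np.radians(xang))
    N=np.array([[c,s_,0],[s_,-c,0],[0,0,-1.]])
    print('t%.2f pos'%st['clock'],st['eef_pos'].round(4),'xang %.1f tilt'%np.degrees(a),M[:,2].round(4),'turn_z %.3f'%-e,'shift',(N.T@(np.array(target)-st['eef_pos'])*100).round(2),'F',np.round(st['force'],1),'op %.3f'%st['opening'],'j6 %.2f'%st['joint_pos'][5])
E
python3 -c "
from h import *
go([.4335,-.1762,.007],199.7)
d=cap('top')"
```

```text
t2.60 pos [ 0.4346 -0.1762  0.2222] xang -160.2 tilt [-2.e-04  3.e-04 -1.e+00] turn_z 0.001 shift [ 0.1   0.04 21.52] F [1.5 0.  1. ] op 0.996 j6 -2.47
```

Request:
step_arm:
  deltas: [0, 0, 0, 0.1, 0.04, 4, 90, 0, 0, 0, 0, 0, 4, 90, 0, 0, 0, 0, 0, 4, 90, 0, 0, 0, 0, 0, 4, 90, 0, 0, 0, 0, 0, 3, 90, 0, 0, 0, 0, 0, 1.5, 90, 0, 0, 0, 0, 0, 1.0, 90, 0, 0, 0, 0, 0, 0, 90, 0, 0, 0, 0, 0, 0, 20, 0, 0, 0, 0, 0, 0, 20, 0, 0, 0, 0, 0, 0, 20, 0, 0, 0, 0, 0, 0, 20, 0, 0, 0, 0, 0, 0, 20, 0, 0, 0, 0, 0, 0, 20]
  newtons: 25

```text
clock: 4.4
eef_pos: [0.4341, -0.1751, 0.0079]
orientation: [-0.539, 3.094, -0.001]
force: [0.8, -2.0, 1.8]
opening: 0.503
grip_force: 24.9
```

Request:
step_arm:
  deltas: [0, 0, 0, 0, 0, -2, 20, 0, 0, 0, 0, 0, -4, 20, 0, 0, 0, 0, 0, -4, 20, 0, 0, 0, 0, 0, -4, 20, 0, 0, 0, 0, 0, -4, 20, 0, 0, 0, 0, 0, -4, 20, 0, 0, 0, 0, 0, -4, 20, 0, 0, 0.164, 0, 0, -0.7, 20, 0, 0, 0.164, 0, 0, 0, 20, 0, 0, 0.164, 0, 0, 0, 20, 0, 0, 0.164, 0, 0, 0, 20, 0, 0, 0.164, 0, 0, 0, 20, 0, 0, 0.164, 0, 0, 0, 20, 0, 0, 0.164, 0, 0, 0, 20, 0, 0, 0, 0, 0, 0, 20]

```text
clock: 6.28
eef_pos: [0.4329, -0.1741, 0.2734]
orientation: [-1.224, -2.89, -0.001]
force: [-0.5, -0.3, -3.0]
opening: 0.505
grip_force: 24.9
```

```bash
python3 - <<'E'
from h import *
go([.5772,.093,.275],134)
d=cap('top');s=cap('side')
A=d['pixels'][:,:,::-1];
c=get_state()['eef_pos'];q=p(s,c);t=p(d,c);print(q,t)
def r(im,q,k,o): 
    u,v=q.astype(int);return cv2.resize(im[v-k:v+k,u-k:u+k,::-1],(o,o),interpolation=cv2.INTER_CUBIC)
cv2.imwrite('pics/c3.png',np.clip(np.hstack([r(d['pixels'],t,50,400),r(s['pixels'],q,50,400)])*1.5,0,255).astype(np.uint8))
E
```

```text
t6.28 pos [ 0.4329 -0.1741  0.2734] xang 134.1 tilt [-0.0022  0.0015 -1.    ] turn_z 0.002 shift [ 9.19 28.94 -0.16] F [-0.5 -0.3 -3. ] op 0.505 j6 -1.32
[322.57976016 229.15295864] [420.78378506 252.5895998 ]
```

View pics/c3.png

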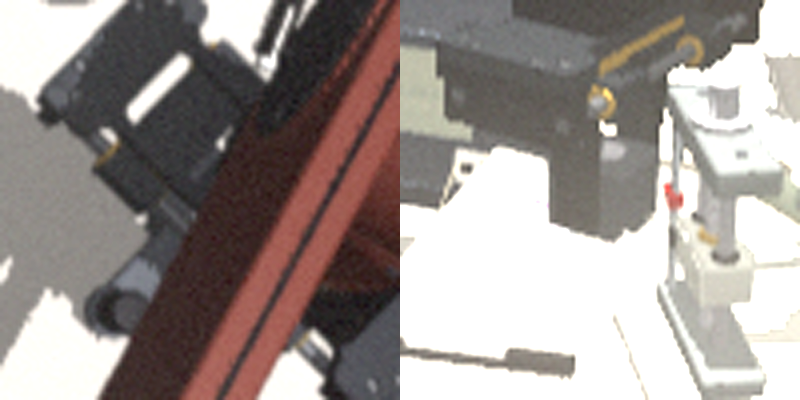

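The crank hangs in the gripper with its grip top at top-view pixel (402,278). From that I'll work out where the hub sits in the hand.

```bash
python3 - <<'E'
from h import *
d=load('top');P=cloud(d);c=get_state()['eef_pos']
g=w(d,401.75,278.25,z=.3395);print(g,w(d,402,278))
for a in (g,):
    e=a[:2]-c[:2];print(np.hypot(*e),np.degrees(np.arctan2(e[1],e[0])))
m=(P[...,2]>.325)&(P[...,2]<.345)&(np.hypot(P[...,0]-g[0],P[...,1]-g[1])<.014)
Q=P[m];print(m.sum(),Q.mean(0),Q.min(0),Q.max(0))
e=(Q.min(0)+Q.max(0))[:2]/2-c[:2];print(np.hypot(*e),np.degrees(np.arctan2(e[1],e[0])))
E
```

```text
[ 0.3874391  -0.12321936  0.3395    ] [ 0.38779495 -0.12448594  0.33565119]
0.06854966650426074 131.80942843691835
93 [ 0.38665567 -0.12222621  0.33598965] [ 0.37749719 -0.13138324  0.32711914] [ 0.39466563 -0.11509058  0.34004464]
0.0694492414474017 132.65399361897985
```

Request:
step_arm:
  deltas: [0, 0, 0, 1.28, 4.13, 0, 20, 0, 0, 0, 1.28, 4.13, 0, 20, 0, 0, 0, 1.28, 4.13, 0, 20, 0, 0, 0, 1.28, 4.13, 0, 20, 0, 0, 0, 1.28, 4.13, 0, 20, 0, 0, 0, 1.28, 4.13, 0, 20, 0, 0, 0, 1.28, 4.13, 0, 20, 0, 0, 0, 0, 0, 1.0, 20, 0, 0, 0, 0, 0, 1.0, 20, 0, 0, 0, 0, 0, 0, 20]

```text
clock: 7.62
eef_pos: [0.578, 0.0897, 0.2528]
orientation: [-1.227, -2.889, 0.003]
force: [0.8, -0.7, -3.9]
opening: 0.499
grip_force: 24.9
```

```bash
python3 - <<'E'
from h import *
go([.5785,.0915,.25],134)
d=cap('top');s=cap('side')
c=get_state()['eef_pos'];P=cloud(d)
e=np.radians(134);g=c+[.067*np.cos(e),.067*np.sin(e),.065];t=p(d,g);print(t)
m=(P[...,2]>.30)&(P[...,2]<.335)&(np.hypot(P[...,0]-g[0],P[...,1]-g[1])<.016)
Q=P[m];print(m.sum(),Q.mean(0),Q.min(0),Q.max(0),[a.mean() for a in np.nonzero(m)])
q=p(s,[.5775,.093,.226]);print(q)
def r(im,q,a,b,k): 
    u,v=q.astype(int);return cv2.resize(im[v-b:v+b,u-a:u+a,::-1],None,fx=k,fy=k,interpolation=cv2.INTER_CUBIC)
cv2.imwrite('pics/c4.png',np.clip(np.hstack([r(d['pixels'],t,25,30,8),r(s['pixels'],q,25,30,8)])*1.5,0,255).astype(np.uint8))
E
```

```text
t7.62 pos [0.578  0.0897 0.2528] xang 134.0 tilt [-3.3e-03 -4.0e-04 -1.0e+00] turn_z -0.000 shift [0.1  0.16 0.28] F [ 0.8 -0.7 -3.9] op 0.499 j6 -0.75
[248.20731289 197.89329757]
111 [0.52888967 0.1381115  0.31484787] [0.52083777 0.12940377 0.3000163 ] [0.53817668 0.14759545 0.3199362 ] [np.float64(200.2972972972973), np.float64(248.43243243243242)]
[351.56456237 197.28405423]
```

View pics/c4.png

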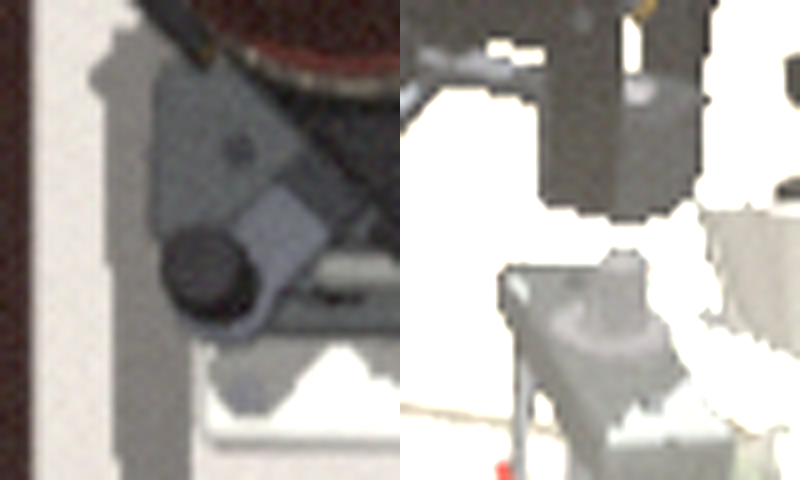

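```bash
python3 - <<'E'
from h import *
d=load('top');s=load('side')
g=w(d,248.6,200.1,z=.319);c=np.array([.578,.0897,.2528]);print('grip',g,g-c)
o=np.array([351-25,197-30])
cr=lambda X:(p(s,X)-o)*8+[400,0]
for nm,x,y in (('tcp',.578,.0897),('top-est',.5753,.0924)):
    for a in (134-45,134+45,134+135,134-135):
        b=np.radians(a);X=[x+.0311*np.cos(b),y+.0311*np.sin(b)]
        print(nm,a,cr(X+[.245]).round(),cr(X+[.283]).round())
for z in (.2,.226): print('axis',z,cr([.577,.093,z]).round())
g8=cv2.cvtColor(s['pixels'],cv2.COLOR_RGB2GRAY)
print(g8[o[1]+23:o[1]+42,o[0]+14:o[0]+42])
E
```

```text
grip [0.52856062 0.1373056  0.319     ] [-0.04943938  0.0476056   0.0662    ]
tcp 89 [587. 159.] [594.  53.]
tcp 179 [521. 198.] [527.  89.]
tcp 269 [638. 228.] [645. 117.]
tcp -1 [702. 188.] [710.  80.]
top-est 89 [578. 157.] [584.  51.]
top-est 179 [511. 195.] [517.  87.]
top-est 269 [628. 225.] [635. 115.]
top-est -1 [692. 185.] [699.  78.]
axis 0.2 [599. 314.]
axis 0.226 [603. 242.]
[[241 240 239  91  68  66  68  67  66  65  67  64  68  76  80  79  80  78
   80  75  80  77  94 231 232 231 230 234]
 [239 239 239  93  79  70  68  68  67  62  66  66  67  77  77  79  78  78
   79  77  80  76  96 216 238 235 234 236]
 [239 240 238 187  82  74  76  76  70  67  64  68  68  78  81  77  79  76
   78  77  78 171 177 152 219 217 214 217]
 [240 240 238 235 182 178 178 175  80  76  74  75  76  77  79  82  81  74
   73  73 179 229 231 138 131 147 140 148]
 [239 239 237 235 233 233 232 230 177 175 179 182  80  77  79  82  76 181
  177 170 230 231 232 125 129 128 133 135]
 [240 238 238 236 233 231 231 229 228 230 231 233 183 179 177 183 186 232
  230 227 228 231 230 184 132 126 135 135]
 [240 24
[... 813 characters left out ...]
132 160 111 110 111 108 108 105 105 110 114 107 112 111 116 117 115 227
  244 245 245 245 245 236 246 214 137 130]
 [ 93 135 110 108 110 109 107 114 118 110 117 111 113 112 112 116 115 215
  244 244 244 245 245 224 236 236 141 139]
 [ 92  99 105 111 108 116 121 128 134 115 120 113 113 112 113 113 113 167
  229 244 244 245 236 225 156 233 134 147]
 [ 91  91 104 107 113 126 134 135 130 117 121 111 114 114 114 118 116 129
  155 230 244 244 228 145 137 141 130 146]
 [ 93  90  99 106 114 134 138 135 124 119 122 116 111 113 116 117 116 135
  138 155 236 244 244 213 145 142 134 140]
 [ 92  90  93 101 112 126 134 137 128 125 123 118 115 116 121 119 124 138
  132 134 202 243 244 242 183 196 195 140]]
```

```bash
python3 - <<'E'
from h import *
from scipy.optimize import least_squares
for n in('side','top'):
    d=load(n)
    if n=='top': 
        continue
    P=cloud(d)
    for lo,hi in((.204,.212),(.212,.222),):
        m=(P[...,2]>lo)&(P[...,2]<hi)&(np.hypot(P[...,0]-.577,P[...,1]-.093)<.025)
        Q=P[m];ii=np.nonzero(m);print(n,lo,m.sum(),Q.mean(0).round(4),Q.min(0).round(4),Q.max(0).round(4),'cols',ii[1].min(),ii[1].max())
        r=least_squares(lambda c:np.hypot(Q[:,0]-c[0],Q[:,1]-c[1])-.012,[.577,.093],loss='soft_l1',f_scale=.002);print(r.x)
    for r_ in range(198,208): print(r_,[tuple((P[r_,c]*1000).round().astype(int)) for c in range(346,362)])
E
```

```text
side 0.204 24 [0.577 0.079 0.208] [0.5681 0.0736 0.2042] [0.5874 0.083  0.212 ] cols 349 356
[0.57910865 0.08897555]
side 0.212 28 [0.577  0.0797 0.2174] [0.5676 0.0743 0.2132] [0.5914 0.0882 0.2219] cols 349 357
[0.57914039 0.08889658]
198 [(np.int64(723), np.int64(615), np.int64(2)), (np.int64(726), np.int64(610), np.int64(3)), (np.int64(730), np.int64(612), np.int64(2)), (np.int64(733), np.int64(606), np.int64(4)), (np.int64(738), np.int64(609), np.int64(3)), (np.int64(743), np.int64(612), np.int64(1)), (np.int64(579), np.int64(94), np.int64(223)), (np.int64(582), np.int64(93), np.int64(224)), (np.int64(585), np.int64(95), np.int64(222)), (np.int64(587), np.int64(93), np.int64(223)), (np.int64(762), np.int64(605), np.int64(3)), (np.int64(766), np.int64(607), np.int64(2)), (np.int64(767), np.int64(596), np.int64(6)), (np.int64(774), np.int64(603), np.int64(3)), (np.int64(779), np.int64(606), np.int64(1)), (np.int64(780), np.int64(598), np.int64(4))]
199 [(np.int64(719), np.int64(600), np.int64(4)), (np.int64(722), np.int64(597), np.int64(4)), (np.int64(726), np.int64(597), np.int64
[... 5841 characters left out ...]
t64(197)), (np.int64(566), np.int64(91), np.int64(199)), (np.int64(569), np.int64(92), np.int64(199)), (np.int64(569), np.int64(85), np.int64(202)), (np.int64(572), np.int64(83), np.int64(202)), (np.int64(573), np.int64(78), np.int64(205)), (np.int64(576), np.int64(78), np.int64(204)), (np.int64(577), np.int64(74), np.int64(206)), (np.int64(580), np.int64(75), np.int64(205)), (np.int64(584), np.int64(79), np.int64(203)), (np.int64(587), np.int64(79), np.int64(203)), (np.int64(592), np.int64(85), np.int64(200)), (np.int64(597), np.int64(91), np.int64(197)), (np.int64(600), np.int64(90), np.int64(197)), (np.int64(716), np.int64(418), np.int64(47)), (np.int64(720), np.int64(418), np.int64(47))]
```

Request:
step_arm:
  deltas: [0, 0, 0, -0.19, 0.24, 0.5, 20, 0, 0, 0, 0, 0, 0.7, 20, 0, 0, 0, 0, 0, 0.4, 20, 0, 0, 0, 0, 0, 0.2, 20, 0, 0, 0, 0, 0, 0, 20]

```text
clock: 8.35
eef_pos: [0.5822, 0.091, 0.2363]
orientation: [-1.227, -2.892, 0.0]
force: [-0.1, 0.1, -2.8]
opening: 0.504
grip_force: 24.9
```

```bash
python3 -c "
from h import *
go([.581,.090,.232],134)"
```

```text
t8.35 pos [0.5822 0.091  0.2363] xang 134.0 tilt [-4.e-04 -0.e+00 -1.e+00] turn_z 0.000 shift [ 0.01 -0.16  0.43] F [-0.1  0.1 -2.8] op 0.504 j6 -0.75
```

Request:
step_arm:
  deltas: [0, 0, 0, 0, -0.12, 0.2, 20, 0, 0, 0, 0, 0, 0.2, 20, 0, 0, 0, 0, 0, 0.15, 20, 0, 0, 0, 0, 0, 0, 20]

```text
clock: 8.85
eef_pos: [0.5812, 0.0899, 0.2308]
orientation: [-1.227, -2.891, 0.001]
force: [-0.7, -1.7, -3.7]
opening: 0.501
grip_force: 24.9
```

```bash
python3 -c "
from h import *
go([.581,.090,.232],134);print(get_state()['ft_torque'])"
```

```text
t8.85 pos [0.5812 0.0899 0.2308] xang 134.0 tilt [-7.e-04 -4.e-04 -1.e+00] turn_z 0.000 shift [ 0.02 -0.01 -0.12] F [-0.7 -1.7 -3.7] op 0.501 j6 -0.75
[-0.30691814  0.11757795  0.0237344 ]
```

Request:
step_arm:
  deltas: [0, 0, 0, 0, 0, 0.2, 20, 0, 0, 0, 0, 0, 0.2, 20, 0, 0, 0, 0, 0, 0, 20]

```text
clock: 9.22
eef_pos: [0.5811, 0.0898, 0.2267]
orientation: [-1.227, -2.891, 0.001]
force: [-2.8, -3.0, -1.7]
opening: 0.507
grip_force: 24.9
```

```bash
python3 -c "
from h import *
go([.581,.090,.208],134);print(get_state()['ft_torque'])"
```

```text
t9.22 pos [0.5811 0.0898 0.2267] xang 134.0 tilt [-1.e-03 -5.e-04 -1.e+00] turn_z -0.000 shift [0.02 0.   1.87] F [-2.8 -3.  -1.7] op 0.507 j6 -0.75
[-0.53165036  0.54503843  0.0415294 ]
```

Request:
step_arm:
  deltas: [0, 0, 0, 0, -0.05, 0.2, 20, 0, 0, 0, 0, -0.03, 0.3, 20, 0, 0, 0, 0, 0, 0.3, 20, 0, 0, 0, 0, 0, 0, 20]

```text
clock: 9.72
eef_pos: [0.5809, 0.0898, 0.2184]
orientation: [-1.227, -2.892, -0.0]
force: [-0.6, -1.0, -3.8]
opening: 0.504
grip_force: 24.9
```

```bash
python3 -c "
from h import *
go([.581,.090,.208],134);print(get_state()['ft_torque'])"
```

```text
t9.72 pos [0.5809 0.0898 0.2184] xang 134.0 tilt [-1.e-04  4.e-04 -1.e+00] turn_z 0.000 shift [0.01 0.02 1.04] F [-0.6 -1.  -3.8] op 0.504 j6 -0.75
[-0.25038595  0.08692663  0.02551269]
```

Request:
step_arm:
  deltas: [0, 0, 0, 0, 0, 0.3, 20, 0, 0, 0, 0, 0, 0.3, 20, 0, 0, 0, 0, 0, 0.2, 20, 0, 0, 0, 0, 0, 0.15, 20, 0, 0, 0, 0, 0, 0.1, 20, 0, 0, 0, 0, 0, 0, 20]

```text
clock: 10.48
eef_pos: [0.5809, 0.0897, 0.2084]
orientation: [1.227, 2.892, 0.0]
force: [-0.1, -0.1, -2.4]
opening: 0.507
grip_force: 24.9
```

```bash
python3 -c "
from h import *
go([.581,.090,.208],134);print(get_state()['ft_torque'])"
```

```text
t10.47 pos [0.5809 0.0897 0.2084] xang 134.0 tilt [ 1.e-04  2.e-04 -1.e+00] turn_z 0.000 shift [0.02 0.03 0.04] F [-0.1 -0.1 -2.4] op 0.507 j6 -0.75
[-0.05346282  0.02822374  0.01878037]
```

Request:
step_arm:
  deltas: [0, 0, 0, 0, 0, 0, 75, 0, 0, 0, 0, 0, 0, 75, 0, 0, 0, 0, 0, 0, 75, 0, 0, 0, 0, 0, -2, 75, 0, 0, 0, 0, 0, -3, 75, 0, 0, 0, 0, 0, -3.5, 75, 0, 0, 0, -5, 0, 0, 75, 0, 0, 0, -5, 0, 0, 75, 0, 0, 0, -5, 0, 0, 75, 0, 0, 0, 0, 0, 0, 75]

```text
clock: 11.72
eef_pos: [0.6866, -0.0214, 0.2937]
orientation: [1.232, 2.889, -0.001]
force: [-0.5, 0.3, 0.5]
opening: 0.748
grip_force: 0.0
```

```bash
python3 - <<'E'
from h import *
go([.581,.090,.208],134)
d=cap('top');s=cap('side');P=cloud(d)
g=np.array([.5331,.1392,.274]);t=p(d,g);print('grip pix',t)
m=(P[...,2]>.262)&(P[...,2]<.29)&(np.hypot(P[...,0]-g[0],P[...,1]-g[1])<.02)
Q=P[m]
if m.sum(): print(m.sum(),Q.mean(0),Q.min(0),Q.max(0))
m=(P[...,2]>.225)&(P[...,2]<.25)&(np.hypot(P[...,0]-.577,P[...,1]-.093)<.035)
Q=P[m]
if m.sum(): print('hub top',m.sum(),np.median(Q,0),cv2.minAreaRect(Q[:,:2].astype(np.float32)))
q=p(s,[.577,.12,.15]).astype(int);t=t.astype(int);print(q,t)
a=cv2.resize(s['pixels'][q[1]-35:q[1]+35,q[0]-35:q[0]+35,::-1],(560,560),interpolation=cv2.INTER_CUBIC)
b=cv2.resize(d['pixels'][t[1]-35:t[1]+35,t[0]-15:t[0]+15+0+0,::-1],(240,560),interpolation=cv2.INTER_CUBIC)
cv2.imwrite('pics/c5.png',np.clip(np.hstack([a,b])*1.3,0,255).astype(np.uint8))
E
```

```text
t11.72 pos [ 0.6866 -0.0214  0.2937] xang 133.8 tilt [ 2.e-04 -8.e-04 -1.e+00] turn_z -0.003 shift [15.35  0.15  8.57] F [-0.5  0.3  0.5] op 0.748 j6 -0.91
grip pix [250.66673768 201.63544625]
93 [0.53246314 0.13870208 0.2712882 ] [0.52373528 0.12981344 0.26221096] [0.5432938  0.14879364 0.27660756]
hub top 361 [0.56918979 0.1040294  0.23669035] ((0.5739498138427734, 0.10629026591777802), (0.05454165115952492, 0.040880098938941956), 19.15777015686035)
[347 218] [250 201]
```

View pics/c5.png

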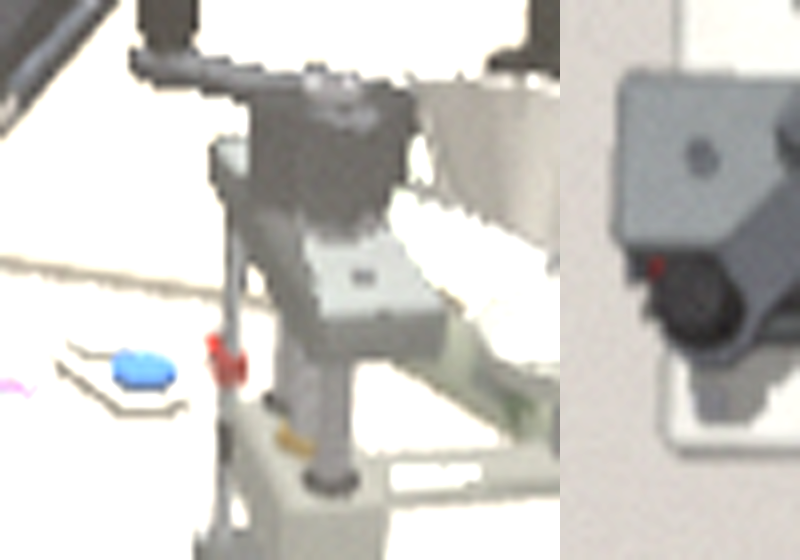

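The crop shows the crank seated flush on the collar. The red marker is at side pixel (340.5,228) and the black pointer at (340,238). I'll measure both now.

```bash
cat >> h.py <<'E'
def marks(s,show=True):
    P=cloud(s);im=s['pixels'].astype(int)
    reg=np.zeros((480,640),bool);reg[200:262,328:350]=1
    red=reg&(im[...,0]-im[...,1]>50)&(im[...,0]-im[...,2]>50)
    v,u=np.nonzero(red)
    print('red rows',v.min(),v.max(),'cols',u.min(),u.max(),'med',np.median(P[red],0).round(4),'z',P[red][:,2].min().round(4),P[red][:,2].max().round(4))
    if show:
        for r in range(222,246): print(r,' '.join('%3d,%3d'%(im[r,c,0],im[r,c,1]) for c in range(335,348)), (P[r,340]*1000).round())
E
python3 -c "
from h import *
marks(load('side'))"
```

```text
red rows 225 229 cols 338 342 med [0.5657 0.1477 0.1101] z 0.1061 0.1133
222 231,226 230,225 231,225 231,225 208,199 114,110 137,137 214,208 215,208 215,209 196,190 163,157 106,107 [566. 152. 126.]
223 232,227 231,225 232,226 225,219 190,183 126,125 135,135 213,208 229,225 231,227 231,226 176,169 112,110 [565. 146. 125.]
224 231,226 232,226 225,213 199,170 160,145 116,113 138,137 213,207 231,225 230,226 231,226 173,169 120,117 [566. 152. 119.]
225 229,224 230,225 207,180 201, 86 143, 87 114,110 137,137 214,208 231,226 231,227 231,227 175,170 120,118 [566. 151. 116.]
226 230,225 230,226 218,210 203, 91 157, 79 133,113 136,135 208,185 231,225 231,227 230,225 163,158 120,117 [566. 149. 114.]
227 230,225 231,226 224,215 140, 98 150, 79 148, 91 144,117 179,121 232,226 231,226 231,227 146,142 118,113 [566. 149. 111.]
228 231,226 231,227 209,192 163,132 140, 81 144, 79 139, 78 139, 78 230,226 230,225 232,227 145,142 119,116 [565. 144. 110.]
229 229,225 231,227 231,227 187,154 131, 82 130, 77 132, 77 137, 82 229,224 231,227 230,225 148,142 119,116 [565. 146. 106.]
230 235,231 231,226 231,227
[... 1272 characters left out ...]
89 124,121 122,123 127,126 141,140 152,151 164,164 162,160 [560. 122.  83.]
241 231,226 232,227 232,226 211,205 121,118 116,113 125,123 126,124 127,124 133,132 148,146 161,160 163,163 [561. 125.  78.]
242 232,226 231,225 231,226 212,206 116,113 128,128 126,124 124,123 123,122 127,126 142,138 154,153 164,163 [561. 124.  75.]
243 231,226 231,225 232,226 212,205 116,113 132,130 141,136 123,120 124,123 127,126 131,129 151,149 158,157 [567. 145.  60.]
244 232,227 232,226 231,227 211,206 125,124 138,139 154,153 125,123 127,124 125,122 126,124 144,141 155,153 [567. 145.  57.]
245 232,227 232,227 232,227 209,200 124,123 138,137 198,194 155,152 129,126 124,122 124,124 134,132 151,148 [567. 144.  54.]
```

Request:
step_arm:
  deltas: [0, 0, 0, 4.44, 0.03, 0, 75, 0, 0, 0, 4.44, 0.03, 0, 75, 0, 0, 0, 4.44, 0.03, 0, 75, 0, 0, 0, 4.44, 0.03, 0, 75, 0, 0, 0, 4.44, 0.03, 0, 75, 0, 0, 0, 0, 0, 0, 75]

```text
clock: 12.58
eef_pos: [0.5296, 0.1455, 0.2953]
orientation: [1.22, 2.894, 0.003]
force: [-0.1, 0.4, 0.3]
opening: 0.751
grip_force: 0.0
```

```bash
python3 -c "
from h import *
go([.5335,.1393,.2455],134)"
```

```text
t12.57 pos [0.5296 0.1455 0.2953] xang 134.3 tilt [ 0.002   0.0011 -1.    ] turn_z 0.005 shift [-0.72 -0.15  4.98] F [-0.1  0.4  0.3] op 0.751 j6 -0.65
```

Request:
step_arm:
  deltas: [0, 0, 0, 0, 0, 0, 75, 0, 0, 0, 0, 0, 0, 75]

```text
clock: 12.82
eef_pos: [0.5324, 0.1419, 0.2939]
orientation: [1.228, 2.891, 0.0]
force: [-0.9, 0.4, -0.1]
opening: 0.748
grip_force: 0.0
```

```bash
python3 -c "
from h import *
go([.5335,.1393,.2455],134)"
```

```text
t12.82 pos [0.5324 0.1419 0.2939] xang 134.0 tilt [ 7.e-04 -1.e-04 -1.e+00] turn_z -0.001 shift [-0.27 -0.1   4.84] F [-0.9  0.4 -0.1] op 0.748 j6 -0.65
```

Request:
step_arm:
  deltas: [0, 0, 0, -0.2, -0.1, 1.5, 75, 0, 0, 0, 0, 0, 1.8, 75, 0, 0, 0, 0, 0, 1.2, 75, 0, 0, 0, 0, 0, 0.2, 75, 0, 0, 0, 0, 0, 0, 75, 0, 0, 0, 0, 0, 0, 10, 0, 0, 0, 0, 0, 0, 10, 0, 0, 0, 0, 0, 0, 10, 0, 0, 0, 0, 0, 0, 10, 0, 0, 0, 0, 0, 0, 10, 0, 0, 0, 0, 0, 0, 10, 0, 0, 0, 0, 0, 0, 10]
  newtons: 12

```text
clock: 14.32
eef_pos: [0.5326, 0.1402, 0.2465]
orientation: [-1.227, -2.892, 0.0]
force: [-0.5, -0.4, 0.4]
opening: 0.222
grip_force: 12.0
```

```bash
python3 -c "
from h import *
go([.5335,.1393,.2455],134)"
```

```text
t14.32 pos [0.5326 0.1402 0.2465] xang 134.0 tilt [-0. -0. -1.] turn_z 0.000 shift [-0.13 -0.    0.1 ] F [-0.5 -0.4  0.4] op 0.222 j6 -0.65
```

Request:
step_arm:
  deltas: [0, 0, 0, -0.08, 1.02, 0, 10, 0, 0, 0, -0.24, 0.99, 0, 10, 0, 0, 0, -0.39, 0.94, 0, 10, 0, 0, 0, -0.53, 0.87, 0, 10, 0, 0, 0, -0.66, 0.78, 0, 10, 0, 0, 0, -0.78, 0.66, 0, 10]

```text
clock: 15.08
eef_pos: [0.5899, 0.1576, 0.2465]
orientation: [1.227, 2.892, 0.0]
force: [-3.3, 0.8, 2.6]
opening: 0.222
grip_force: 12.0
```

```bash
cat >> h.py <<'E'
def wind(psi,C=(.5785,.0925)):
    st=get_state();e=st['eef_pos'][:2]-np.array(C)
    print('psi now %.1f r %.4f'%((134-np.degrees(np.arctan2(e[1],e[0])))%360,np.hypot(*e)),'commanded to',psi,'Ftool',np.round(R.from_rotvec(st['orientation']).as_matrix().T@st['force'],1),'tau',np.round(st['ft_torque'],2),'z %.4f op %.3f'%(st['eef_pos'][2],st['opening']))
E
python3 -c "
from h import *
wind(54)"
```

```text
psi now 54.0 r 0.0661 commanded to 54 Ftool [ 2.8 -1.8 -2.6] tau [0.12 0.62 0.03] z 0.2465 op 0.222
```

Request:
step_arm:
  deltas: [0, 0, 0, -0.87, 0.53, 0, 10, 0, 0, 0, -0.94, 0.39, 0, 10, 0, 0, 0, -0.99, 0.24, 0, 10, 0, 0, 0, -1.02, 0.08, 0, 10, 0, 0, 0, -1.02, -0.08, 0, 10, 0, 0, 0, -0.99, -0.24, 0, 10, 0, 0, 0, -0.94, -0.39, 0, 10, 0, 0, 0, -0.87, -0.53, 0, 10, 0, 0, 0, -0.78, -0.66, 0, 10, 0, 0, 0, -0.66, -0.78, 0, 10, 0, 0, 0, -0.53, -0.87, 0, 10, 0, 0, 0, -0.39, -0.94, 0, 10, 0, 0, 0, -0.24, -0.99, 0, 10, 0, 0, 0, -0.08, -1.02, 0, 10, 0, 0, 0, 0.08, -1.02, 0, 10, 0, 0, 0, 0.24, -0.99, 0, 10, 0, 0, 0, 0.39, -0.94, 0, 10, 0, 0, 0, 0.53, -0.87, 0, 10, 0, 0, 0, 0.66, -0.78, 0, 10, 0, 0, 0, 0.78, -0.66, 0, 10]

```text
clock: 17.58
eef_pos: [0.5659, 0.0281, 0.2469]
orientation: [1.228, 2.89, -0.003]
force: [3.2, -3.8, 1.1]
opening: 0.224
grip_force: 12.0
```

```bash
python3 - <<'E'
from h import *
wind(234)
s=cap('side');d=cap('top');marks(s,False)
P=cloud(d);im=d['pixels'].astype(int)
print(p(d,[.565,.147,.11]))
r=slice(190,215);
red=np.zeros((480,640),bool);red[190:215,235:275]=(im[r,235:275,0]-im[r,235:275,1]>40)
v,u=np.nonzero(red);print(red.sum(),v.min() if red.any() else 0,[ (x,y) for x,y in zip(u,v)][:5],P[red].mean(0).round(4) if red.any() else 0)
q=p(s,[.565,.14,.10]).astype(int);t=p(d,[.562,.14,.1]).astype(int)
a=cv2.resize(s['pixels'][q[1]-20:q[1]+20,q[0]-14:q[0]+14,::-1],(392,560),interpolation=cv2.INTER_CUBIC)
b=cv2.resize(d['pixels'][t[1]-20:t[1]+20,t[0]-14:t[0]+14,::-1],(392,560),interpolation=cv2.INTER_CUBIC)
print('offs',q-[14,20],t-[14,20])
cv2.imwrite('pics/c6.png',np.clip(np.hstack([a,b])*1.3,0,255).astype(np.uint8))
E
```

```text
psi now 235.1 r 0.0656 commanded to 234 Ftool [-5.  -0.4 -1.1] tau [-0.81 -0.49 -0.02] z 0.2469 op 0.224
red rows 225 229 cols 338 342 med [0.5649 0.147  0.1108] z 0.107 0.1125
[256.13537338 199.19274801]
142 190 [(np.int64(249), np.int64(190)), (np.int64(250), np.int64(190)), (np.int64(252), np.int64(190)), (np.int64(253), np.int64(190)), (np.int64(258), np.int64(190))] [0.4727 0.0888 0.6497]
offs [326 211] [245 181]
```

View pics/c6.png

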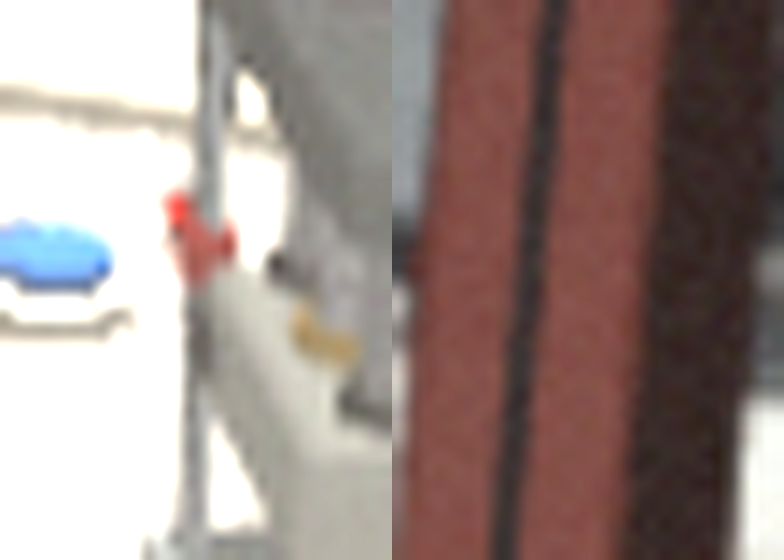

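The side crop shows the marker near pixel (340,228) and the pointer near (340,235.5). The arm now hides this spot from the top camera. I'll use the first top picture to find how far sideways the pointer tip is from the marker.

```bash
python3 - <<'E'
from h import *
d=load('top');im=cv2.imread('pics/top0.png')[:,:,::-1].astype(int)
for r in range(196,208): print(r,' '.join('%3d,%3d'%(im[r,c,0],im[r,c,1]) for c in range(242,266)))
for u in(246,250,254,258,262): print(u,w(d,u,201,z=.1).round(4))
s=cv2.imread('pics/side0.png')[:,:,::-1].astype(int);s2=load('side')['pixels'].astype(int);P=cloud(load('side'))
for r in range(224,244): print(r,'A',' '.join('%3d'%s[r,c].sum() for c in range(335,350)),'B',' '.join('%3d'%s2[r,c].sum() for c in range(335,350)),(P[r,339:342]*1000).round().astype(int).tolist())
E
```

```text
196  87, 88  71, 73  67, 69  66, 68  71, 70  69, 69  69, 71  69, 71  72, 75  71, 72  73, 75  74, 73  71, 74  69, 73  75, 76  74, 75  74, 76  75, 79  75, 77  78, 79  75, 77  78, 80  77, 81  80, 80
197 110,109  62, 63  49, 50  49, 47  48, 48  52, 50  54, 53  54, 55  53, 55  53, 54  50, 51  52, 53  54, 57  55, 53  54, 56  56, 57  54, 54  53, 53  57, 57  56, 56  55, 57  60, 62  57, 60  59, 62
198 129,124  73, 72  46, 45  42, 40  56, 39  66, 41  55, 50  52, 48  42, 41  42, 38  45, 45  50, 49  50, 48  53, 42  49, 41  47, 48  51, 51  51, 53  51, 53  52, 53  54, 56  56, 55  55, 59  57, 58
199 132,128  81, 80  50, 49  43, 41  61, 35  78, 38  68, 44  59, 45  54, 43  55, 40  55, 45  53, 46  57, 44  64, 39  49, 40  57, 58  54, 57  55, 57  60, 60  53, 55  65, 65  73, 73  82, 81  81, 83
200 130,126  83, 83  52, 53  53, 48  66, 37  82, 35  81, 34  74, 35  75, 36  72, 34  70, 35  73, 41  77, 47  71, 37  53, 40  61, 59  59, 59  58, 61  59, 59  57, 58  68, 68  82, 82  87, 86  93, 92
201 128,125 102, 98  87, 87  86, 81  76, 50  98, 46  97, 38 102, 41 100, 37 102, 40 101, 40  80, 39  72, 30  72, 37  54,
[... 4254 characters left out ...]
70 673 672 648 319 282 382 393 416 420 452 482 479 454 417 B 681 683 680 656 329 413 417 370 375 366 381 427 466 480 481 [[566, 152, 67], [566, 143, 71], [560, 113, 88]]
241 A 670 668 672 606 356 344 380 388 397 406 439 474 477 482 444 B 683 678 679 624 365 419 543 373 364 374 369 403 445 482 485 [[566, 152, 63], [566, 142, 69], [561, 116, 82]]
242 A 668 673 672 609 353 371 384 383 397 402 478 449 476 471 410 B 682 685 683 624 351 412 624 463 370 367 370 378 435 469 490 [[566, 150, 61], [567, 146, 63], [607, 267, -4]]
243 A 671 672 672 605 358 388 416 390 389 404 477 442 474 482 435 B 682 683 680 625 346 413 630 623 376 367 367 363 408 448 461 [[565, 147, 59], [568, 147, 59], [605, 260, -4]]
```

Request:
step_arm:
  deltas: [0, 0, 0, 0.87, -0.53, 0, 10, 0, 0, 0, 0.94, -0.39, 0, 10, 0, 0, 0, 0.99, -0.24, 0, 10, 0, 0, 0, 1.02, -0.08, 0, 10, 0, 0, 0, 1.02, 0.08, 0, 10, 0, 0, 0, 0.99, 0.24, 0, 10, 0, 0, 0, 0.94, 0.39, 0, 10, 0, 0, 0, 0.87, 0.53, 0, 10, 0, 0, 0, 0.78, 0.66, 0, 10, 0, 0, 0, 0.66, 0.78, 0, 10, 0, 0, 0, 0.53, 0.87, 0, 10, 0, 0, 0, 0.39, 0.94, 0, 10, 0, 0, 0, 0.24, 0.99, 0, 10, 0, 0, 0, 0.08, 1.02, 0, 10, 0, 0, 0, -0.08, 1.02, 0, 10, 0, 0, 0, -0.24, 0.99, 0, 10, 0, 0, 0, -0.39, 0.94, 0, 10, 0, 0, 0, -0.53, 0.87, 0, 10]

```text
clock: 19.92
eef_pos: [0.5693, 0.1585, 0.2465]
orientation: [-1.227, -2.892, -0.001]
force: [-3.3, 1.6, 4.0]
opening: 0.224
grip_force: 12.0
```

```bash
cat >> h.py <<'E'
def rows():
    s=cap('side');s2=s['pixels'].astype(int);P=cloud(s)
    for r in range(222,242): print(r,' '.join('%3d,%3d'%(s2[r,c,0],s2[r,c,1]) for c in range(336,348)),(P[r,338:343]*1000).round().astype(int).tolist())
E
python3 - <<'E'
from h import *
wind(396)
rows()
E
```

```text
psi now 36.0 r 0.0666 commanded to 396 Ftool [ 3.4 -1.2 -4. ] tau [0.14 0.65 0.03] z 0.2465 op 0.224
222 231,225 232,226 231,226 203,195 115,113 137,136 213,206 215,207 214,207 195,188 163,157 107,103 [[637, 418, -5], [639, 411, -2], [566, 153, 125], [567, 145, 129], [651, 413, -4]]
223 231,225 233,227 221,215 187,178 127,124 138,137 213,208 230,225 230,226 229,225 175,169 114,112 [[635, 409, -5], [637, 403, -2], [566, 150, 123], [568, 146, 125], [648, 403, -3]]
224 231,226 225,216 182,162 156,139 119,118 136,136 213,205 230,226 230,226 231,226 173,166 118,115 [[632, 399, -4], [634, 393, -1], [566, 150, 120], [567, 143, 124], [648, 403, -7]]
225 231,227 200,179 145, 84 140, 85 114,110 137,136 214,207 231,226 230,225 229,225 156,153 122,119 [[563, 161, 112], [568, 166, 109], [565, 147, 118], [567, 142, 121], [644, 389, -4]]
226 231,227 192,178 137, 84 155, 81 137,117 136,136 209,184 220,215 227,222 197,191 121,117 117,113 [[562, 157, 111], [566, 159, 109], [565, 148, 115], [569, 149, 114], [639, 372, 1]]
227 230,226 195,178 124, 93 150, 80 150, 94 145,126 184,152 183,175 198,195  90, 
[... 1969 characters left out ...]
0,227 118,116 133,133 135,131 131,128 126,126 125,124 129,127 140,138 153,152 [[604, 293, -2], [566, 154, 72], [566, 143, 78], [560, 113, 94], [560, 104, 98]]
239 233,227 231,227 230,226 123,120 134,135 176,172 132,130 125,125 126,125 135,133 140,137 150,146 [[600, 281, 0], [566, 152, 70], [567, 148, 72], [612, 284, -3], [560, 102, 96]]
240 231,227 231,228 224,220 110,109 136,137 189,183 138,136 132,130 133,134 134,133 136,135 143,140 [[601, 282, -4], [567, 155, 65], [567, 145, 70], [611, 282, -5], [561, 106, 91]]
241 208,199 210,201 187,180 121,118 139,137 141,138 142,138 133,130 132,128 134,133 134,133 131,128 [[599, 275, -4], [565, 149, 65], [567, 145, 67], [608, 271, -3], [612, 272, -3]]
```

Request:
step_arm:
  deltas: [0, 0, 0, -0.66, 0.78, 0, 10, 0, 0, 0, -0.78, 0.66, 0, 10, 0, 0, 0, -0.87, 0.53, 0, 10, 0, 0, 0, -0.94, 0.39, 0, 10, 0, 0, 0, 0, 0, 0, 10, 0, 0, 0, 0, 0, 0, 60, 0, 0, 0, 0, 0, 0, 60, 0, 0, 0, 0, 0, 0, 60, 0, 0, 0, 0, 0, 0, 60, 0, 0, 0, 0, 0, -2, 60, 0, 0, 0, 0, 0, -3, 60, 0, 0, 0, 0, 0, -2, 60, 0, 0, 0, -5, -2, 0, 60, 0, 0, 0, -5, -3, 0, 60, 0, 0, 0, -5, -3, 0, 60, 0, 0, 0, 0, -4, 0, 60, 0, 0, 0, 0, 0, 0, 60]

```text
clock: 22.1
eef_pos: [0.6254, -0.0427, 0.3173]
orientation: [1.232, 2.89, -0.001]
force: [0.1, 1.6, 0.4]
opening: 0.601
grip_force: 0.0
```

```bash
python3 - <<'E'
from h import *
go([.581,.09,.25],134)
D=[];S=[]
for i in range(8):
    D.append(cap('top'));S.append(cap('side'))
d=D[-1];s=S[-1]
d['depth']=np.median([x['depth'] for x in D],0);s['depth']=np.median([x['depth'] for x in S],0)
d['pixels']=np.mean([x['pixels'] for x in D],0).astype(np.uint8);s['pixels']=np.mean([x['pixels'] for x in S],0).astype(np.uint8)
np.savez('avg_top.npz',**d);np.savez('avg_side.npz',**s)
P=cloud(d);im=d['pixels'].astype(int)
for r in range(198,205): print(r,' '.join('%d,%d:%d/%d'%(im[r,c,0],im[r,c,1],*(P[r,c]*1000).round()[1:]) for c in range(246,266)))
P=cloud(s);im=s['pixels'].astype(int)
for r in range(224,238): print(r,' '.join('%d,%d:%d/%d'%(im[r,c,0],im[r,c,1],*(P[r,c]*1000).round()[1:]) for c in range(337,343)))
def r(x,box,k): return cv2.resize(x['pixels'][box[1]:box[3],box[0]:box[2],::-1],None,fx=k,fy=k,interpolation=cv2.INTER_CUBIC)
a=r(s,(325,210,355,250),14);b=r(d,(238,185,262,225),14)
cv2.imwrite('pics/c7.png',np.clip(np.hstack([a,b*1.0*1.7]),0,255).astype(np.uint8))
E
```

```text
t22.10 pos [ 0.6254 -0.0427  0.3173] xang 133.8 tilt [ 0.e+00 -4.e-04 -1.e+00] turn_z -0.003 shift [12.63  6.03  6.73] F [0.1 1.6 0.4] op 0.601 j6 -0.96
198 73,50:169/114 84,52:167/113 70,62:163/126 65,63:161/127 58,55:158/127 58,56:156/127 62,62:154/127 64,63:152/128 64,61:150/124 71,55:149/113 62,56:148/105 64,64:153/32 66,67:151/32 64,66:148/35 64,65:146/33 69,69:135/120 78,79:133/124 77,78:130/124 76,76:128/125 75,77:126/123
199 83,46:169/112 100,45:167/114 90,58:165/113 77,58:162/114 71,51:160/112 70,51:157/118 69,58:155/116 75,62:153/115 76,61:151/116 85,50:149/112 67,52:148/105 73,72:153/34 72,73:151/34 71,72:149/33 72,73:146/34 77,77:135/120 94,94:133/120 96,96:131/123 96,96:128/124 96,97:126/123
200 86,48:169/113 109,44:167/115 107,48:165/112 100,47:162/113 99,45:160/112 98,46:158/112 95,48:156/112 95,53:154/113 94,50:151/113 94,46:149/113 71,52:148/104 76,76:153/35 77,78:151/33 76,77:149/33 75,76:146/34 76,78:144/35 89,89:133/121 97,97:131/121 97,97:128/123 98,98:126/122
201 105,70:169/112 127,54:167/112 131,52:165/112 133,53:163/112 135,54:160/112 135,52:158/112 131,50:156
[... 1658 characters left out ...]
11 132,130:119/116 137,135:113/119
231 232,227:345/-3 232,227:342/-2 119,110:136/105 87,83:125/111 122,121:118/114 131,129:109/118
232 232,227:339/-4 231,227:338/-4 127,123:157/91 86,82:123/108 103,99:117/111 133,131:107/116
233 231,227:329/-3 231,227:327/-2 141,137:157/87 87,83:122/106 108,104:116/108 136,133:105/114
234 232,227:322/-3 232,227:320/-2 151,147:155/85 96,93:120/103 116,114:117/105 134,132:107/110
235 232,227:317/-4 232,227:313/-2 129,125:156/82 115,113:145/87 122,120:118/101 133,131:105/108
236 232,227:309/-3 232,227:307/-3 119,116:154/79 132,131:144/84 131,128:118/98 132,129:105/104
237 233,227:302/-3 232,228:301/-3 121,119:154/76 135,135:144/81 131,130:114/96 133,129:106/101
```

View pics/c7.png

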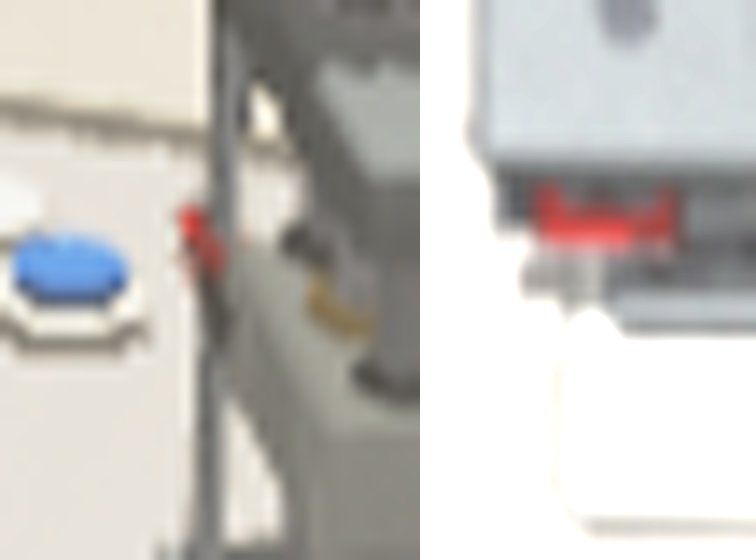

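The crops show the black pointer directly beside the red clip. Clip top is 112.5 mm (so the line is at about 106.5 mm), and the pointer's top edge is about 108.5 mm. I'll do a last check that the crank is still seated.

```bash
python3 - <<'E'
from h import *
d=dict(np.load('avg_top.npz'));P=cloud(d)
m=(P[...,2]>.228)&(P[...,2]<.25)&(np.hypot(P[...,0]-.578,P[...,1]-.0925)<.018)
Q=P[m];A=np.c_[Q[:,:2]-[.578,.0925],np.ones(len(Q))];print(m.sum(),np.linalg.lstsq(A,Q[:,2],rcond=None)[0])
m=(P[...,2]>.262)&(P[...,2]<.285)&(np.hypot(P[...,0]-.578,P[...,1]-.0925)<.085);print('grip',m.sum(),np.median(P[m],0))
st=get_state();print(st['eef_pos'],st['force'],st['clock'])
E
```

```text
269 [0.00316543 0.01222462 0.23716464]
grip 90 [0.60902762 0.14926379 0.27230217]
[ 0.62616632 -0.04031418  0.31651098] [-0.10220099  0.16598056  0.64204645] 22.9
```

Hub top is at 237 mm (238 mm expected) and level, and the robot is clear of everything. Handing in.

```bash
python3 -c "
from plant import sign_off
print(sign_off())"
```

```text
the job is handed in; nothing more can be done
None
```

I handed the job in at about 23 s: the crank is fully home on the screw and released, the pointer measures about level with the marker's white line (within roughly 2 mm, taking the line to be at the clip's mid-height), and I kept clear of the surrounding items but did not re-measure them; the hand-in returned no verdict.

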